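Put the garlic bulbs away in the narrow-necked garlic pot

ROBOT

A 6-joint arm with a two-finger parallel gripper is mounted at the origin on a cart in front of the work surface, level with it; the furniture and walls round the work are solid. World frame = base frame: x ahead of the robot, y to its left, z up, the work surface at z = 0. Lengths are in m, angles in degrees, forces in N, time in s.
With the tool pointing down it reaches from about 0.4 to 0.825 m from the base axis. Payload 7 kg.
Tool frame: the origin (TCP) lies on the centre line of the jaws, within the pads' length; the fingertips stand 11 mm ahead of it and the grasp point (between the pads) lies 8 mm behind it; z points along the fingers, y is the line along which they close (so a half turn about z gives the same grasp; the last joint's range is limited). The gripper opens to 88 mm and grips with 3 to 60 N. Pads are 19 mm wide; open, the fingers measure 130 mm over their backs; the gripper's body (78 mm by 193 mm) begins 47 mm behind the grasp point.
Start: joints at [79.59, 20.546, 0.682, 0, -70.136, -16.507], TCP at [0.306, 0.602, 0.238] pointing down, gripper open.
Joint ranges: [-176.03, 176.03], [-82.01, 121.73], [-58.28, 71.71], [-173.87, 95.51], [-174.79, -0.11], [-173.66, 173.66]. Speed limits (degrees/s): [136.94, 136.94, 172.46, 180, 180, 180].

INTERFACE

Orientations are given as [roll, pitch, yaw] about the fixed x, y, z axes, in that order (R = Rz(yaw) Ry(pitch) Rx(roll)).
In Python, from plant import r, capture, camera_model, job gives the robot as it stands.
- The arm moves only by the tool drive_tool, never from a script. Its argument "increments" is a list that holds one entry, the list of rows, each a list of 5 numbers: the gripper's target within -1 to 1 (fully open at 1, half-way at 0, shut at -1), then the shift along the tool's x, y, z scaled (see below), then the turn about the tool's z scaled (see below). In form: [[[gripper, tx, ty, tz, roll], ...]]. A call has 1 to 5 rows; each row is the pose to reach, as a shift and turn from the pose commanded when the call began, along the tool's axes at that moment, turning the shorter way round; what a row does not reach only later rows make up. The controller multiplies each number of a shift by 120 mm and each number of a turn by 360 degrees. A row lasts 1/8 s, in which the tool goes at most 62.5 mm and 10.7 degrees, less where a joint would pass 70% of its speed; a pose out of reach is approached as far as the arm can. A call with a number of a shift or a turn outside -1 to 1 is refused whole. A call with a gripper value outside its range is refused whole. The fingers move at their own pace and stop on an object; "squeeze" is the grip in N (left out, the last holds). Time passes only in rows, so rows that repeat a pose let the fingers close. It gives the time, the measured TCP pose, the force, the opening and the grip force at its end, in the units of the state.
- r.get_state(): the state, without advancing time (a new reading comes with each control period).
- capture(name): name is "scene" or "side" or "wrist"; returns the picture (420x560x3 uint8, red, green, blue); there is no depth.
- camera_model(name): a dict with "camera_matrix" (3x3 intrinsics, pixels), "rvec" (rotation vector, rad) and "tvec" (3), from world to camera coordinates, as OpenCV has them. Camera axes: x right, y down, z forward; pixel columns grow to the right and rows downward; lengths in m; the calibration is good to about 2 mm. A picture is of the moment at which its call begins: read the wrist's pose just before it. camera_model takes no time and is no camera call; for the wrist camera it gives the pose at the moment of the call.
- job.close_job(): hands the job in; it is judged then, once.
The state is a dict: "time_s": time; "joints": joint angles; "qd": joint speeds; "joint_torque": joint torques, N m; "tcp_pos": TCP position; "eef_rot": TCP orientation; "contact_force": force on the tool from outside, world axes, zero at the start; "moment": the same for the moment, N m; "gripper_width": finger opening in m; "gripper_force": force on a finger pad.
Only numpy, scipy, OpenCV 4.12 (cv2) and the standard library are available. Lean on these libraries where they do the work, as an engineer would, in place of code of your own. Each camera call takes 0.05 s, during which the arm holds its last target. There are 200 camera calls.

TASK

Put the two garlic bulbs away in the blue garlic pot: drop them one after the other through its narrow neck, so that both lie down inside its belly. Leave the onion and the lemon where they are, and do not push the pot about or tip it.

Things in the scene. Friction and masses are not known exactly. Their poses are not given: they have to be found in the camera images.
- garlic_1_mid (a point): centre of one of the two garlic bulbs: pinkish-white, round from above, 55 mm across and 55 mm high with a pointed top; stands loose on its root end, point up. This point is half-way up (27 mm above the worktop); z is up along the bulb. About 36 g. The two bulbs are alike and may go in either order
- garlic_2_mid (a point): centre of the other garlic bulb: the same shape, size and weight as the first, this point likewise half-way up
- garlic_pot: blue glazed stoneware garlic pot with white trim rings, open at the top, loose, about 1.3 kg, 165 mm high: a round belly 166 mm across (70 mm above its base) under a narrow neck. The neck is 90 mm across inside and flares a little to the rim; inside, the belly is about 155 mm across, with its floor 7 mm above the base; neck and belly meet 133 mm above the base. Walls 5 mm. Origin at the centre of the underside, z up
- pot_mouth (a point): centre of the pot's open mouth, level with its rim, 165 mm above the worktop
- onion_mid (a point): centre of the brown onion, 75 mm across and 77 mm high, loose on the worktop, half-way up; a bystander that stays where it is
- lemon_mid (a point): centre of the yellow lemon, 83 mm long, 58 mm across, lying loose on the worktop, half-way up; a bystander that stays where it is
There are look-alikes about, which are no part of the job. What is shaped like the part that bears garlic_2_mid but orange or turquoise is not meant. Leave any green look-alike of the part that bears garlic_1_mid alone.

How it is judged (in metres and radians):
On the way, in this order (a step that is already met when the one before it is completed fails the run):
1. one bulb, and only one, is inside the pot's belly ((((z of garlic_1_mid in the frame of garlic_pot between 0 and 0.12 m and horizontal distance between garlic_1_mid and garlic_pot below 0.08 m) and not (z of garlic_2_mid in the frame of garlic_pot between 0 and 0.12 m and horizontal distance between garlic_2_mid and garlic_pot below 0.08 m)) or ((z of garlic_2_mid in the frame of garlic_pot between 0 and 0.12 m and horizontal distance between garlic_2_mid and garlic_pot below 0.08 m) and not (z of garlic_1_mid in the frame of garlic_pot between 0 and 0.12 m and horizontal distance between garlic_1_mid and garlic_pot below 0.08 m)))), for 0.2 s.
2. both bulbs are inside the pot's belly (z of garlic_1_mid in the frame of garlic_pot between 0 and 0.12 m and horizontal distance between each of garlic_1_mid, garlic_2_mid and garlic_pot below 0.08 m and z of garlic_2_mid in the frame of garlic_pot between 0 and 0.12 m), for 0.2 s.
At the end, for the whole second after the job is handed in: Both garlic bulbs lie inside the pot's belly (centres less than 120 mm above the pot's base and within 80 mm of its axis); the pot stands upright (within 6 degrees) within 50 mm of where it stood; the onion and the lemon are within 50 mm of where they were (all of step 2 and angle between garlic_pot's own z axis and vertical below 0.105 rad and distance of each of garlic_pot, onion_mid, lemon_mid from where it was at the start of the episode below 0.05 m); the robot touches nothing.
It fails at once if the pot is pushed more than 60 mm or tipped by more than 25 degrees (distance of garlic_pot from where it was at the start of the episode above 0.06 m or angle between garlic_pot's own z axis and vertical above 0.44 rad).
It fails at once if the onion or the lemon is moved more than 60 mm (distance of any of onion_mid, lemon_mid from where it was at the start of the episode above 0.06 m).
It also fails if it takes over 61 s, if anything falls off the work surface, if the arm or the gripper's body presses on something with over 40 N, if the wrist force passes 120 N, or if a joint passes its speed limit or range.

## Working session

There is one attempt and no reset: what is moved stays moved. The work goes in short steps, Python scripts to look and compute and a tool call to move; the robot and the scene stay as the last step left them, time stands still between calls to the robot, and variables do not carry over. Pictures are saved under pics/ and viewed, at most 10 in all, crops included, and the job is handed in when it is done.

Besides the shell and the picture viewer there is one more tool, called after ">>>" by a JSON object that holds its "method" and its "body". drive_tool: Moves the arm, as the interface text tells. Its arguments: {"type":"object","properties":{"increments":{"type":"array"},"squeeze":{"type":"number"}},"required":["increments"]}

```bash
mkdir -p pics && python3 - <<'E'
from plant import r,capture,camera_model
import cv2,numpy as np
a=capture("scene");b=capture("side")
cv2.imwrite("pics/a.png",cv2.cvtColor(a,cv2.COLOR_RGB2BGR))
cv2.imwrite("pics/b.png",cv2.cvtColor(b,cv2.COLOR_RGB2BGR))
s=r.get_state();print(s)
for n in("scene","side"):
    m=camera_model(n);R=cv2.Rodrigues(np.array(m["rvec"]))[0];print(n,(-R.T@np.array(m["tvec"]).ravel()).round(3),R.round(2).tolist())
E
```

```text
{'time_s': 0.1, 'joints': array([ 7.95886705e+01,  2.05873118e+01,  6.38452809e-01, -1.73740059e-02,
       -7.01367198e+01, -1.65075418e+01]), 'qd': array([ 0.11500614, -0.07336179,  0.10481913,  0.06236949, -0.07314641,
       -0.04839032]), 'joint_torque': array([-1.69140367e-03, -5.84164810e+01,  2.93749845e+01,  7.01539323e+00,
        1.01023683e-02, -5.35058905e-05]), 'tcp_pos': array([0.30541718, 0.60146768, 0.2367134 ]), 'eef_rot': array([ 1.79913307e+02, -8.65835990e-03, -2.69247803e+01]), 'contact_force': array([-0.69787888, -0.44149885,  1.09787337]), 'moment': array([-0.06015989,  0.04597672, -0.01516371]), 'gripper_force': 0.0, 'gripper_width': 0.08757342112437227}
scene [0.145 0.589 0.915] [[-0.82, -0.57, -0.01], [-0.41, 0.61, -0.67], [0.39, -0.55, -0.74]]
side [ 0.114 -0.736  0.677] [[0.84, -0.54, -0.02], [-0.31, -0.45, -0.84], [0.44, 0.71, -0.55]]
```

View pics/a.png

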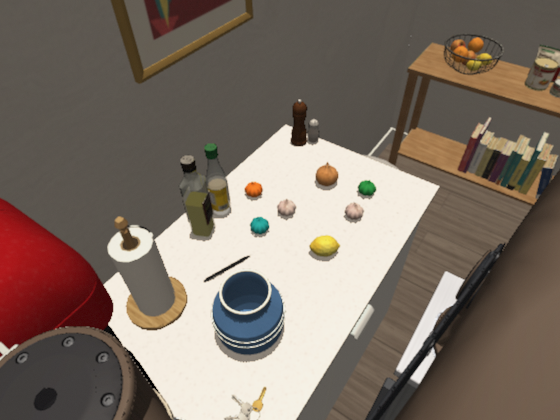

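View pics/b.png

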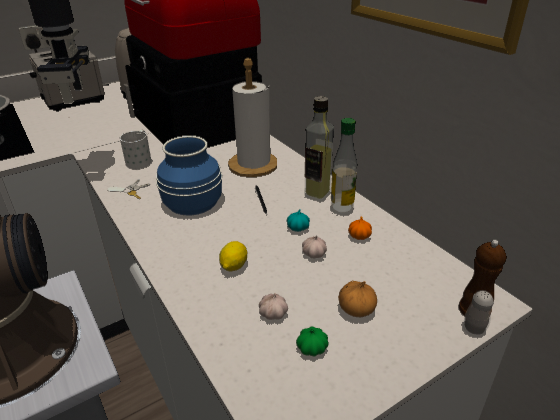

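The scene camera shows the bulbs at (287,207) and (354,211), the pot mouth at (246,292), the onion at (327,175) and the lemon at (324,245). In the side camera the bulbs are at (315,246) and (273,307), the mouth at (186,149), the onion at (358,298) and the lemon at (233,256).

```bash
cat > h.py <<'E'
import cv2,numpy as np
from plant import r,capture,camera_model
def cam(n):
    m=camera_model(n);return np.array(m["camera_matrix"]),cv2.Rodrigues(np.array(m["rvec"]))[0],np.array(m["tvec"]).ravel()
def P(n):
    K,R,t=cam(n);return K@np.c_[R,t]
def plane(n,uv,z):
    K,R,t=cam(n);d=R.T@np.linalg.solve(K,[*uv,1]);c=-R.T@t;return c+d*(z-c[2])/d[2]
def proj(n,X):
    q=P(n)@np.r_[X,1];return q[:2]/q[2]
E
python3 - <<'E'
from h import *
L={"gA":((287,207),(315,246),.027),"gB":((354,211),(273,307),.027),"mouth":((246,292),(186,149),.165),"onion":((327,176),(358,298),.038),"lemon":((324,245),(233,256),.029),"green":((367,188),(312,341),.027),"turq":((260,226),(298,221),.027),"orange":((254,189),(360,229),.027)}
np.set_printoptions(suppress=True,precision=3)
for k,(a,b,z) in L.items():
    X=cv2.triangulatePoints(P("scene"),P("side"),np.array(a,float),np.array(b,float)).ravel();X=X[:3]/X[3]
    print(k,X,plane("scene",a,z)[:2],plane("side",b,z)[:2])
o=[]
for n,c in(("a",[(246,292)]),("b",[(186,149)])):
    i=cv2.imread(f"pics/{n}.png")
    y,x=(c[0][1],c[0][0])
    o.append(cv2.resize(i[max(0,y-50):y+70,x-60:x+60],(390,390),interpolation=cv2.INTER_CUBIC))
cv2.imwrite("pics/c.png",np.hstack(o))
E
```

```text
gA [ 0.615 -0.096  0.023] [ 0.611 -0.091] [ 0.614 -0.1  ]
gB [ 0.443 -0.195  0.019] [ 0.44  -0.187] [ 0.439 -0.202]
mouth [0.479 0.258 0.154] [0.473 0.263] [0.472 0.238]
onion [ 0.584 -0.274  0.028] [ 0.575 -0.262] [ 0.579 -0.28 ]
lemon [ 0.447 -0.03   0.028] [ 0.448 -0.03 ] [ 0.446 -0.031]
green [ 0.455 -0.302  0.02 ] [ 0.452 -0.294] [ 0.453 -0.306]
turq [0.64  0.006 0.02 ] [0.633 0.012] [ 0.637 -0.001]
orange [ 0.742 -0.102  0.021] [ 0.737 -0.097] [ 0.738 -0.107]
```

View pics/c.png

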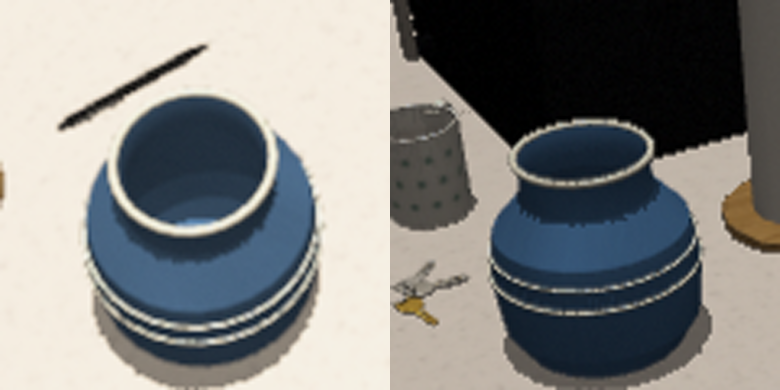

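The rim ellipse centres come out at scene (245.4,293.1) and side (185.1,146.2). The crop confirms an upright pot with an open mouth.

```bash
cat >> h.py <<'E'
def togo(T):
    s=r.get_state();p=s["tcp_pos"];w=np.radians(s["eef_rot"][2]);d=np.array(T)-p
    x=np.array([np.cos(w),np.sin(w),0]);y=np.array([np.sin(w),-np.cos(w),0])
    print("tcp",p.round(4),"rot",s["eef_rot"].round(2),"togo/0.12",(np.array([d@x,d@y,-d[2]])/.12).round(3),"t",s["time_s"])
E
python3 - <<'E'
from h import *
np.set_printoptions(suppress=True,precision=3)
print("mouth",plane("scene",(245.4,293.1),.165),plane("side",(185.1,146.2),.165))
for k,n,p in(("towel","side",(253,162)),("towel","scene",(157,300)),("bottle1","side",(318,188)),("bottle2","side",(344,205)),("crock?","side",(137,162)),("redbox","side",(205,140))):print(k,plane(n,p,0))
togo([.614,-.096,.237])
E
```

```text
mouth [0.473 0.266 0.165] [0.477 0.254 0.165]
towel [0.721 0.355 0.   ]
towel [0.717 0.336 0.   ]
bottle1 [0.793 0.125 0.   ]
bottle2 [0.798 0.02  0.   ]
crock? [0.428 0.557 0.   ]
redbox [0.667 0.577 0.   ]
tcp [0.305 0.602 0.237] rot [179.91  -0.01 -26.92] togo/0.12 [ 4.925  4.018 -0.002] t 0.1
```

>>> {"method": "drive_tool", "body": {"increments": [[[1,0.3,0.25,-0.2,0],[1,0.7,0.57,-0.4,0],[1,1,0.82,-0.4,0],[1,1,0.82,-0.4,0]]]}}

```text
time_s: 0.6
tcp_pos: [0.369, 0.457, 0.2865]
eef_rot: [-179.9, 0.0, -27.1]
contact_force: [-0.1, 0.5, -0.7]
gripper_width: 0.0875
gripper_force: 0.0
```

```bash
python3 - <<'E'
from h import *
togo([.614,-.096,.237])
cv2.imwrite("pics/d.png",cv2.cvtColor(capture("wrist"),cv2.COLOR_RGB2BGR))
print(proj("wrist",[.475,.26,.165]),proj("wrist",[.52,.26,.165]),proj("wrist",[.475,.305,.165]))
E
```

```text
tcp [0.369  0.457  0.2865] rot [-1.7994e+02  2.0000e-02 -2.7080e+01] togo/0.12 [3.916 3.174 0.413] t 0.6
[445.6182144  -16.52729299] [426.4604881  -79.87495902] [391.60216448  13.53404148]
```

View pics/d.png

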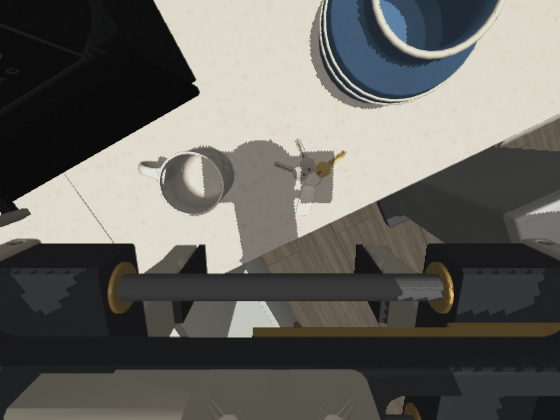

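The wrist view shows the pot's rim cut off at the top right (about (440,0)). I'll go a bit further and look again.

>>> {"method": "drive_tool", "body": {"increments": [[[1,0.15,0.25,-0.2,0],[1,0.3,0.6,-0.5,0],[1,0.5,0.8,-0.5,0],[1,0.5,0.8,-0.5,0],[1,0.5,0.8,-0.5,0]]]}}

```text
time_s: 1.27
tcp_pos: [0.3779, 0.3477, 0.3451]
eef_rot: [180.0, 0.0, -26.9]
contact_force: [-0.5, 0.1, -1.4]
gripper_width: 0.0874
gripper_force: 0.0
```

```bash
python3 - <<'E'
from h import *
togo([.614,-.096,.237])
im=capture("wrist")
cv2.imwrite("pics/e.png",cv2.cvtColor(im,cv2.COLOR_RGB2BGR))
print(proj("wrist",[.475,.26,.165]))
for u in (0,1):
  for v in (0,1):pass
import pickle
pickle.dump((camera_model("wrist"),),open("e.pkl","wb"))
E
```

```text
tcp [0.3779 0.3477 0.3451] rot [ 1.7996e+02  1.0000e-02 -2.6910e+01] togo/0.12 [3.428 2.407 0.901] t 1.275
[314.2707285   78.04865584]
```

View pics/e.png

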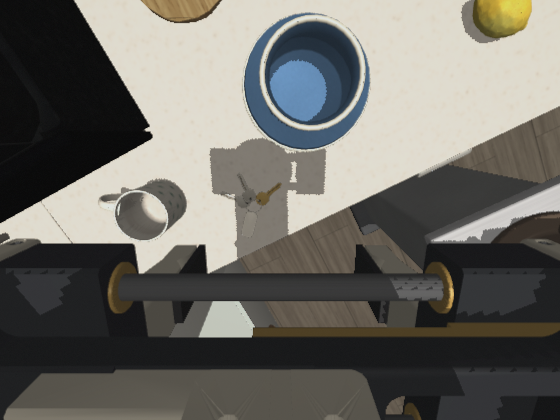

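The wrist view shows the whole rim, with columns 260–367 and rows 14–131. Its centre is near (313.5,72.5), about 5 px from the prediction.

```bash
python3 - <<'E'
from h import *
from scipy.optimize import least_squares
# rim outline at z=.165: fit circle centre+radius to white rim pixels in the wrist view
im=cv2.imread("pics/e.png");g=im.min(2)
pts=[]
for a in np.radians(range(0,360,6)):
    for q in range(66,40,-1):pass
for a in np.radians(range(0,360,6)):
    ray=[(313.5+q*np.cos(a),72.5+q*1.08*np.sin(a)) for q in np.arange(40,62,.5)]
    v=[g[int(round(y)),int(round(x))] if 0<=y<419 else 0 for x,y in ray]
    k=next((i for i in range(len(v)) if v[i]>150),None)
    if k is not None: pts.append(plane("wrist",ray[k],.165)[:2])
pts=np.array(pts)
f=least_squares(lambda p:np.hypot(*(pts-p[:2]).T)-p[2],[.475,.26,.05],loss="soft_l1",f_scale=.001)
print(len(pts),f.x.round(4),np.median(abs(f.fun)))
E
```

```text
60 [0.4789 0.2606 0.0498] 0.00027387147275771684
```

>>> {"method": "drive_tool", "body": {"increments": [[[1,0.4,0.25,0,0.02],[1,0.8,0.5,0,0.04],[1,1,0.7,0,0.06],[1,1,0.7,0,0.06]]]}}

```text
time_s: 1.82
tcp_pos: [0.4476, 0.217, 0.345]
eef_rot: [179.9, -0.0, -48.7]
contact_force: [0.1, 0.7, -0.2]
gripper_width: 0.0878
gripper_force: 0.0
```

```bash
python3 -c "
from h import *
togo([.56,-.1,.3])"
```

```text
tcp [0.4476 0.217  0.345 ] rot [ 1.7993e+02 -1.0000e-02 -4.8690e+01] togo/0.12 [2.602 1.04  0.375] t 1.825
```

>>> {"method": "drive_tool", "body": {"increments": [[[1,0.4,0.1,0,0],[1,0.8,0.2,0.1,0],[1,1,0.25,0.2,0],[1,1,0.25,0.2,0]]]}}

```text
time_s: 2.33
tcp_pos: [0.5043, 0.1078, 0.3198]
eef_rot: [179.8, 0.0, -48.5]
contact_force: [-0.1, -0.0, -0.1]
gripper_width: 0.0877
gripper_force: 0.0
```

>>> {"method": "drive_tool", "body": {"increments": [[[1,0.4,0.1,0,0.01],[1,0.8,0.2,0.1,0.03],[1,0.9,0.25,0.2,0.03],[1,0.9,0.25,0.2,0.03],[1,0.9,0.25,0.2,0.03]]]}}

```text
time_s: 2.95
tcp_pos: [0.5532, 0.0085, 0.2979]
eef_rot: [-180.0, -0.0, -59.2]
contact_force: [-0.2, 0.1, 1.0]
gripper_width: 0.0876
gripper_force: 0.0
```

```bash
python3 - <<'E'
from h import *
togo([.614,-.096,.1])
im=capture("wrist")
cv2.imwrite("pics/f.png",cv2.cvtColor(im,cv2.COLOR_RGB2BGR))
for X in ([.614,-.096,.027],[.441,-.195,.027],[.447,-.03,.029]):print(proj("wrist",X))
E
```

```text
tcp [0.5532 0.0085 0.2979] rot [-1.7998e+02 -1.0000e-02 -5.9190e+01] togo/0.12 [1.008 0.011 1.649] t 2.95
[282.46763077  93.88182034]
[431.13002025  96.74102337]
[357.15902602 197.99441108]
```

View pics/f.png

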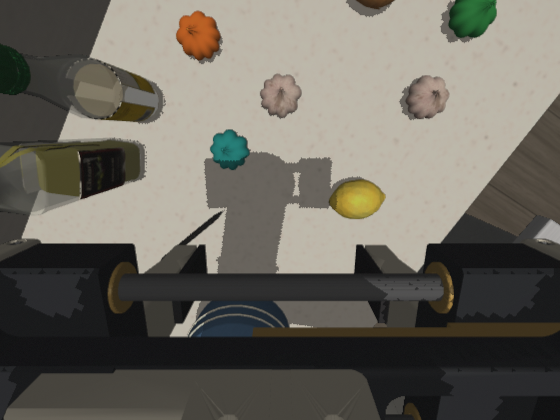

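Bulb A is at (281,95) and bulb B at (427.5,97). Turquoise (230,149), orange (199,36) and green (473,15) are look-alikes, and the lemon is at (357,199).

```bash
python3 - <<'E'
from h import *
im=cv2.imread("pics/f.png")
for n,(u,v) in(("A",(281,95)),("B",(427.5,97)),("lemon",(357,199)),("turq",(230,149))):
    print(n,plane("wrist",(u,v),.027).round(4))
A=plane("wrist",(281,95),.027);togo([A[0],A[1],.019])
E
```

```text
A [ 0.615  -0.0938  0.027 ]
B [ 0.445  -0.1923  0.027 ]
lemon [ 0.4456 -0.0285  0.027 ]
turq [0.6402 0.0037 0.027 ]
tcp [0.5532 0.0086 0.2982] rot [-1.7994e+02 -1.0000e-02 -5.9190e+01] togo/0.12 [ 0.996 -0.005  2.327] t 3.0
```

>>> {"method": "drive_tool", "body": {"increments": [[[1,0.4,0,0.3,0],[1,0.8,0,0.6,0],[1,1,0,1,0],[1,1,0,1,0],[1,1,0,1,0]]]}}

```text
time_s: 3.62
tcp_pos: [0.6151, -0.0951, 0.179]
eef_rot: [-179.9, -0.1, -59.2]
contact_force: [1.0, -0.2, 1.5]
gripper_width: 0.0874
gripper_force: 0.0
```

```bash
python3 -c "
from h import *
togo([.615,-.0938,.019])"
```

```text
tcp [ 0.6151 -0.0951  0.179 ] rot [-1.7993e+02 -6.0000e-02 -5.9240e+01] togo/0.12 [-0.01  -0.005  1.333] t 3.625
```

>>> {"method": "drive_tool", "body": {"increments": [[[1,-0.01,0,0.3,0],[1,-0.01,0,0.6,0],[1,-0.01,0,0.85,0],[1,-0.01,0,0.95,0],[1,-0.01,0,0.95,0]]]}}

```text
time_s: 4.25
tcp_pos: [0.6145, -0.0942, 0.0647]
eef_rot: [-179.9, -0.0, -59.2]
contact_force: [-0.0, 0.7, 0.2]
gripper_width: 0.0877
gripper_force: 0.0
```

>>> {"method": "drive_tool", "body": {"increments": [[[1,0,0,0.2,0],[1,0,0,0.37,0],[1,0,0,0.37,0],[-0.2,0,0,0.37,0],[-0.6,0,0,0.37,0]]], "squeeze": 10}}

```text
time_s: 4.88
tcp_pos: [0.6148, -0.0948, 0.0207]
eef_rot: [-179.9, -0.1, -59.3]
contact_force: [-0.3, -0.7, 0.6]
gripper_width: 0.0732
gripper_force: 0.0
```

>>> {"method": "drive_tool", "body": {"increments": [[[-1,0,0,0,0],[-1,0,0,0,0],[-1,0,0,0,0],[-1,0,0,0,0]]]}}

```text
time_s: 5.38
tcp_pos: [0.614, -0.0949, 0.0196]
eef_rot: [-180.0, -0.0, -59.3]
contact_force: [-0.8, -0.1, 5.0]
gripper_width: 0.0541
gripper_force: 10.0
```

>>> {"method": "drive_tool", "body": {"increments": [[[-1,0,0,-0.2,0],[-1,0,0,-0.5,0],[-1,0,0,-0.8,0],[-1,0,0,-1,0],[-1,0,0,-1,0]]]}}

```text
time_s: 6.0
tcp_pos: [0.6148, -0.0948, 0.1411]
eef_rot: [-179.8, -0.1, -59.3]
contact_force: [-0.1, -0.4, -0.5]
gripper_width: 0.0544
gripper_force: 10.0
```

>>> {"method": "drive_tool", "body": {"increments": [[[-1,-0.1,0,-0.3,0],[-1,-0.4,0,-0.6,0],[-1,-0.6,-0.1,-1,0],[-1,-0.9,-0.14,-1,0],[-1,-0.9,-0.14,-1,0]]]}}

```text
time_s: 6.62
tcp_pos: [0.5722, 0.0083, 0.2587]
eef_rot: [180.0, 0.0, -59.2]
contact_force: [0.1, -0.7, -0.4]
gripper_width: 0.0541
gripper_force: 10.0
```

>>> {"method": "drive_tool", "body": {"increments": [[[-1,-0.3,0,0,0],[-1,-0.6,-0.1,0,0],[-1,-1,-0.18,0,0],[-1,-1,-0.18,0,0],[-1,-1,-0.18,0,0]]]}}

```text
time_s: 7.25
tcp_pos: [0.5303, 0.1204, 0.2582]
eef_rot: [179.9, -0.0, -59.3]
contact_force: [0.6, 0.2, -0.0]
gripper_width: 0.0541
gripper_force: 10.0
```

```bash
python3 -c "
from h import *
togo([.479,.2606,.19])"
```

```text
tcp [0.5303 0.1204 0.2582] rot [179.9   -0.   -59.29] togo/0.12 [-1.223 -0.23   0.568] t 7.25
```

>>> {"method": "drive_tool", "body": {"increments": [[[-1,-0.3,0,0,0],[-1,-0.6,-0.1,0,0],[-1,-1,-0.23,0,0],[-1,-1,-0.23,0,0],[-1,-1,-0.23,0,0]]]}}

```text
time_s: 7.88
tcp_pos: [0.4932, 0.2371, 0.2586]
eef_rot: [179.9, -0.0, -59.4]
contact_force: [-0.4, 0.3, -0.2]
gripper_width: 0.0545
gripper_force: 10.0
```

```bash
python3 -c "
from h import *
togo([.479,.2606,.187])"
```

```text
tcp [0.4932 0.2371 0.2586] rot [ 1.7993e+02 -2.0000e-02 -5.9350e+01] togo/0.12 [-0.229  0.002  0.596] t 7.875
```

>>> {"method": "drive_tool", "body": {"increments": [[[-1,-0.23,0,0,0],[-1,-0.23,0,0.2,0],[-1,-0.23,0,0.45,0],[-1,-0.23,0,0.58,0],[-1,-0.23,0,0.58,0]]]}}

```text
time_s: 8.5
tcp_pos: [0.4789, 0.2605, 0.1887]
eef_rot: [179.9, -0.0, -59.4]
contact_force: [0.2, 1.0, -0.4]
gripper_width: 0.0545
gripper_force: 10.0
```

```bash
python3 -c "
from h import *
togo([.479,.2606,.187])
cv2.imwrite('pics/g.png',np.hstack([cv2.resize(cv2.cvtColor(capture(n),cv2.COLOR_RGB2BGR)[y:y+160,x:x+160],(400,400)) for n,y,x in(('scene',220,166),('side',60,106))]))"
```

```text
tcp [0.4789 0.2605 0.1887] rot [ 1.7988e+02 -5.0000e-02 -5.9390e+01] togo/0.12 [-0.    -0.001  0.014] t 8.5
```

View pics/g.png

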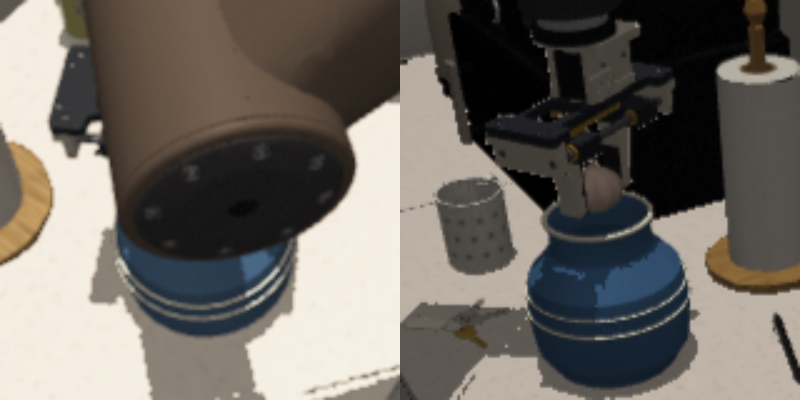

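The side view shows the bulb held over the middle of the mouth, with the fingers just above the rim. I'll release it, lift, and head for B.

>>> {"method": "drive_tool", "body": {"increments": [[[1,0,0,0,0],[1,0,0,0,0],[1,0,0,0,0],[1,0,0,0,0],[1,0,0,0,0]]]}}

```text
time_s: 9.22
tcp_pos: [0.4788, 0.2618, 0.1896]
eef_rot: [-180.0, 0.0, -59.3]
contact_force: [-0.0, 1.3, 0.4]
gripper_width: 0.0872
gripper_force: 0.0
```

>>> {"method": "drive_tool", "body": {"increments": [[[1,0,0,-0.2,0],[1,0.1,0,-0.5,0],[1,0.4,0.1,-0.9,0],[1,0.8,0.3,-0.9,0],[1,0.8,0.3,-0.9,0]]]}}

```text
time_s: 9.85
tcp_pos: [0.4969, 0.1584, 0.2985]
eef_rot: [-179.9, 0.0, -59.5]
contact_force: [0.4, -0.1, 0.3]
gripper_width: 0.0876
gripper_force: 0.0
```

```bash
python3 -c "
from h import *
togo([.445,-.1923,.25])
cv2.imwrite('pics/h.png',np.hstack([cv2.resize(cv2.cvtColor(capture(n),cv2.COLOR_RGB2BGR)[y:y+160,x:x+160],(400,400)) for n,y,x in(('scene',220,166),('side',60,106))]))"
```

```text
tcp [0.4969 0.1584 0.2985] rot [-1.7992e+02  1.0000e-02 -5.9480e+01] togo/0.12 [2.298 1.856 0.404] t 9.85
```

View pics/h.png

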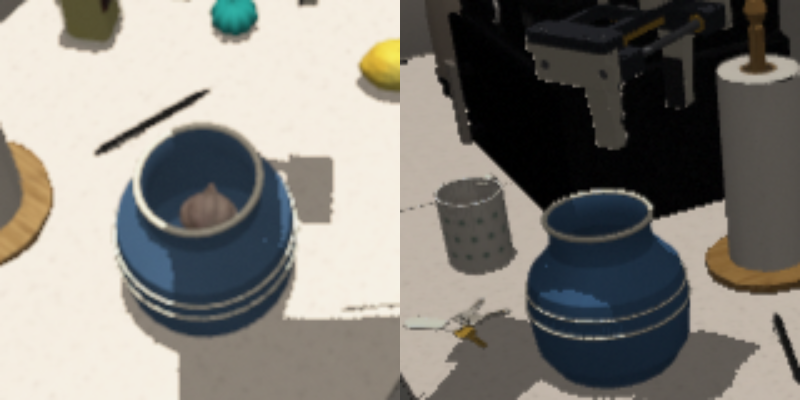

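The first bulb sits on the pot floor, seen through the mouth at (208,207) of the crop, and the pot has not moved. Next is bulb B.

>>> {"method": "drive_tool", "body": {"increments": [[[1,0.3,0.25,0,0],[1,0.6,0.5,0.1,0],[1,1,0.8,0.2,0],[1,1,0.8,0.2,0],[1,1,0.8,0.2,0]]]}}

```text
time_s: 10.58
tcp_pos: [0.4759, 0.0092, 0.2735]
eef_rot: [180.0, -0.0, -59.3]
contact_force: [-0.9, 0.6, 0.5]
gripper_width: 0.0873
gripper_force: 0.0
```

>>> {"method": "drive_tool", "body": {"increments": [[[1,0.3,0.25,0,0],[1,0.6,0.5,0.1,0],[1,0.8,0.65,0.2,0],[1,0.8,0.65,0.2,0],[1,0.8,0.65,0.2,0]]]}}

```text
time_s: 11.2
tcp_pos: [0.4583, -0.1126, 0.2498]
eef_rot: [-180.0, -0.0, -59.3]
contact_force: [-1.1, 0.3, 0.1]
gripper_width: 0.0874
gripper_force: 0.0
```

```bash
python3 - <<'E'
from h import *
togo([.445,-.1923,.019])
im=cv2.cvtColor(capture("wrist"),cv2.COLOR_RGB2BGR)
print(proj("wrist",[.445,-.1923,.027]))
cv2.imwrite("pics/i.png",im)
E
```

```text
tcp [ 0.4583 -0.1126  0.2498] rot [-1.7998e+02 -1.0000e-02 -5.9250e+01] togo/0.12 [0.514 0.435 1.923] t 11.2
[323.78259833 140.67983909]
```

View pics/i.png

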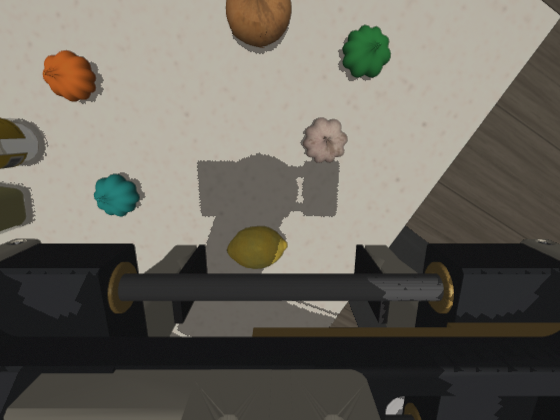

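Bulb B is at (325,139.5), about 1 px from the prediction, and the green one at (366,52) is clear of the jaws. I'll descend.

>>> {"method": "drive_tool", "body": {"increments": [[[1,0.2,0.2,0.2,0],[1,0.4,0.4,0.5,0],[1,0.52,0.44,0.9,0],[1,0.52,0.44,1,0],[1,0.52,0.44,1,0]]]}}

```text
time_s: 11.88
tcp_pos: [0.4443, -0.1936, 0.1297]
eef_rot: [179.9, 0.0, -59.2]
contact_force: [0.1, -0.3, 0.4]
gripper_width: 0.0875
gripper_force: 0.0
```

```bash
python3 -c "
from h import *
togo([.445,-.193,.019])"
```

```text
tcp [ 0.4443 -0.1936  0.1297] rot [ 1.7994e+02  2.0000e-02 -5.9240e+01] togo/0.12 [-0.001 -0.007  0.923] t 11.875
```

>>> {"method": "drive_tool", "body": {"increments": [[[1,0,0,0.3,0],[1,0,0,0.6,0],[1,0,0,0.8,0],[1,0,0,0.92,0],[1,0,0,0.92,0]]]}}

```text
time_s: 12.5
tcp_pos: [0.4446, -0.1939, 0.0196]
eef_rot: [-180.0, -0.0, -59.3]
contact_force: [0.1, 0.4, 0.7]
gripper_width: 0.0878
gripper_force: 0.0
```

>>> {"method": "drive_tool", "body": {"increments": [[[-0.2,0,0,0,0],[-0.6,0,0,0,0],[-1,0,0,0,0],[-1,0,0,0,0],[-1,0,0,0,0]]], "squeeze": 10}}

```text
time_s: 13.12
tcp_pos: [0.444, -0.1944, 0.0194]
eef_rot: [-180.0, -0.0, -59.3]
contact_force: [-0.5, -0.2, 4.8]
gripper_width: 0.0543
gripper_force: 10.0
```

>>> {"method": "drive_tool", "body": {"increments": [[[-1,0,0,0,0],[-1,0,0,-0.3,0],[-1,0,0,-0.6,0],[-1,0,0,-1,0],[-1,0,0,-1,0]]]}}

```text
time_s: 13.75
tcp_pos: [0.4463, -0.1946, 0.1426]
eef_rot: [-179.7, -0.2, -59.3]
contact_force: [0.5, -1.0, -1.1]
gripper_width: 0.0544
gripper_force: 10.0
```

```bash
python3 -c "
from h import *
togo([.479,.2606,.26])"
```

```text
tcp [ 0.4463 -0.1946  0.1426] rot [-179.67   -0.24  -59.29] togo/0.12 [-3.122 -2.172 -0.978] t 13.75
```

>>> {"method": "drive_tool", "body": {"increments": [[[-1,-0.2,-0.1,-0.3,0],[-1,-0.4,-0.3,-0.6,0],[-1,-0.7,-0.5,-1,0],[-1,-1,-0.7,-1,0],[-1,-1,-0.7,-1,0]]]}}

```text
time_s: 14.38
tcp_pos: [0.455, -0.0459, 0.2589]
eef_rot: [-180.0, 0.0, -59.1]
contact_force: [1.1, -0.8, -0.8]
gripper_width: 0.0541
gripper_force: 10.0
```

>>> {"method": "drive_tool", "body": {"increments": [[[-1,-0.3,-0.2,0,0],[-1,-0.6,-0.4,0,0],[-1,-1,-0.7,0,0],[-1,-1,-0.7,0,0],[-1,-1,-0.7,0,0]]]}}

```text
time_s: 15.0
tcp_pos: [0.4655, 0.0973, 0.2581]
eef_rot: [179.9, -0.0, -59.3]
contact_force: [0.5, 0.5, -0.4]
gripper_width: 0.0544
gripper_force: 10.0
```

>>> {"method": "drive_tool", "body": {"increments": [[[-1,-0.3,-0.2,0,0],[-1,-0.6,-0.4,0,0],[-1,-1,-0.7,0,0],[-1,-1,-0.7,0,0],[-1,-1,-0.7,0,0]]]}}

```text
time_s: 15.62
tcp_pos: [0.4769, 0.2426, 0.2585]
eef_rot: [179.9, -0.0, -59.4]
contact_force: [0.3, -0.4, -0.6]
gripper_width: 0.0541
gripper_force: 10.0
```

```bash
python3 -c "
from h import *
togo([.479,.2606,.188])"
```

```text
tcp [0.4769 0.2426 0.2585] rot [ 1.7991e+02 -2.0000e-02 -5.9370e+01] togo/0.12 [-0.12  -0.092  0.587] t 15.625
```

>>> {"method": "drive_tool", "body": {"increments": [[[-1,-0.12,-0.09,0,0],[-1,-0.12,-0.09,0.2,0],[-1,-0.12,-0.09,0.4,0],[-1,-0.12,-0.09,0.57,0],[-1,-0.12,-0.09,0.57,0]]]}}

```text
time_s: 16.25
tcp_pos: [0.4784, 0.2606, 0.1896]
eef_rot: [179.8, -0.0, -59.4]
contact_force: [0.2, 0.8, 0.4]
gripper_width: 0.0539
gripper_force: 10.0
```

```bash
python3 -c "
from h import *
togo([.479,.2606,.188])"
```

```text
tcp [0.4784 0.2606 0.1896] rot [ 1.7985e+02 -4.0000e-02 -5.9390e+01] togo/0.12 [ 0.003 -0.004  0.013] t 16.25
```

>>> {"method": "drive_tool", "body": {"increments": [[[1,0,0,0,0],[1,0,0,0,0],[1,0,0,0,0],[1,0,0,0,0],[1,0,0,0,0]]]}}

```text
time_s: 16.88
tcp_pos: [0.4789, 0.2618, 0.1909]
eef_rot: [-180.0, 0.0, -59.3]
contact_force: [0.0, -0.4, 0.8]
gripper_width: 0.0872
gripper_force: 0.0
```

>>> {"method": "drive_tool", "body": {"increments": [[[1,0,0,-0.2,0],[1,0.1,0,-0.5,0],[1,0.4,0.1,-0.9,0],[1,0.8,0.3,-0.9,0],[1,0.8,0.3,-0.9,0]]]}}

```text
time_s: 17.5
tcp_pos: [0.4969, 0.1584, 0.2997]
eef_rot: [-179.9, 0.0, -59.5]
contact_force: [0.2, 0.2, -0.2]
gripper_width: 0.0877
gripper_force: 0.0
```

```bash
python3 -c "
from h import *
cv2.imwrite('pics/j.png',np.hstack([cv2.resize(cv2.cvtColor(capture(n),cv2.COLOR_RGB2BGR)[y:y+160,x:x+160],(400,400)) for n,y,x in(('scene',220,166),('side',60,106))]))"
```

```text
(no output)
```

View pics/j.png

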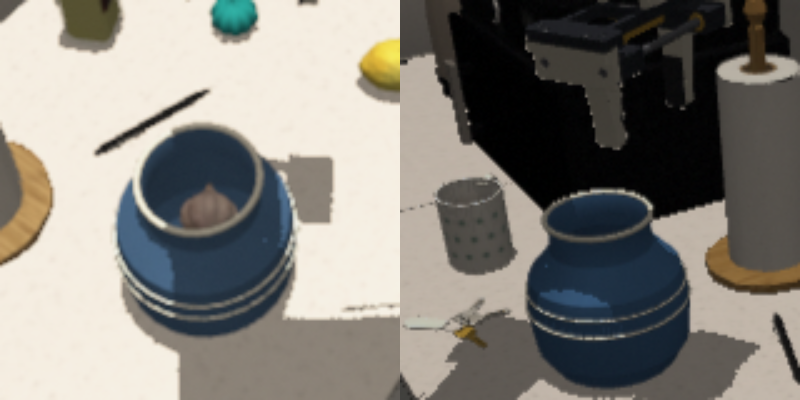

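The scene crop shows one bulb on the floor at (208,207), and the pot is upright and unmoved. The second bulb isn't visible, so I'll check numerically whether it is hidden inside the belly or lies outside.

```bash
python3 - <<'E'
from h import *
h=cv2.imread("pics/h.png");j=cv2.imread("pics/j.png")
d=np.abs(h.astype(int)-j).max(2)
print("diff in mouth",(d[125:240,135:265]>12).sum(),d[125:240,135:265].max())
for n,f in(("scene","a"),("side","b")):
    o=cv2.imread(f"pics/{f}.png");c=cv2.cvtColor(capture(n),cv2.COLOR_RGB2BGR)
    hsv=lambda i:cv2.inRange(cv2.cvtColor(i,cv2.COLOR_BGR2HSV),(0,25,60),(12,80,235))|cv2.inRange(cv2.cvtColor(i,cv2.COLOR_BGR2HSV),(172,25,60),(180,80,235))
    for t,i in(("start",o),("now",c)):
        k,_,s,ce=cv2.connectedComponentsWithStats(cv2.morphologyEx(hsv(i),cv2.MORPH_CLOSE,np.ones((3,3))))
        print(n,t,[(s[q,4],*ce[q].round()) for q in range(1,k) if s[q,4]>30])
E
```

```text
diff in mouth 105 46
scene start [(np.int32(36), np.float64(208.0), np.float64(12.0)), (np.int32(49), np.float64(168.0), np.float64(32.0)), (np.int32(65), np.float64(485.0), np.float64(127.0)), (np.int32(38), np.float64(473.0), np.float64(155.0)), (np.int32(185), np.float64(285.0), np.float64(208.0)), (np.int32(206), np.float64(354.0), np.float64(211.0)), (np.int32(33), np.float64(44.0), np.float64(339.0)), (np.int32(53), np.float64(510.0), np.float64(349.0)), (np.int32(32), np.float64(537.0), np.float64(359.0)), (np.int32(62), np.float64(527.0), np.float64(378.0)), (np.int32(98), np.float64(513.0), np.float64(403.0)), (np.int32(48), np.float64(485.0), np.float64(399.0)), (np.int32(36), np.float64(553.0), np.float64(406.0))]
scene now [(np.int32(34), np.float64(195.0), np.float64(18.0)), (np.int32(40), np.float64(300.0), np.float64(97.0)), (np.int32(64), np.float64(485.0), np.float64(127.0)), (np.int32(37), np.float64(473.0), np.float64(156.0)), (np.int32(91), np.float64(505.0), np.float64(255.0)), (np.int32(245), np.float64(248.0), np.float64(303.0))]
side start [(np.int32(34), np.float64(142.0), np.float64(2.0)), (np.int32(409), np.float64(314.0), np.float64(247.0)), (np.int32(585), np.float64(273.0), np.float64(306.0)), (np.int32(107), np.float64(483.0), np.float64(318.0)), (np.int32(48), np.float64(124.0), np.float64(378.0))]
side now [(np.int32(34), np.float64(142.0), np.float64(2.0)), (np.int32(137), np.float64(482.0), np.float64(317.0)), (np.int32(78), np.float64(128.0), np.float64(375.0))]
```

Neither bulb shows up outside the pot in either view. I'll look straight down into it with the wrist camera and measure the pink area.

>>> {"method": "drive_tool", "body": {"increments": [[[1,0,0,-0.3,0],[1,-0.3,0,-0.5,0],[1,-0.6,-0.1,-0.5,0],[1,-0.9,-0.15,-0.5,0],[1,-0.9,-0.15,-0.5,0]]]}}

```text
time_s: 18.32
tcp_pos: [0.4562, 0.2657, 0.358]
eef_rot: [179.9, -0.0, -59.1]
contact_force: [0.3, -0.8, -0.1]
gripper_width: 0.0879
gripper_force: 0.0
```

>>> {"method": "drive_tool", "body": {"increments": [[[1,-0.3,0,0,0],[1,-0.6,0,0,0],[1,-0.9,-0.15,0,0],[1,-0.9,-0.15,0,0],[1,-0.9,-0.15,0,0]]]}}

```text
time_s: 18.95
tcp_pos: [0.4175, 0.365, 0.3583]
eef_rot: [179.9, -0.0, -59.3]
contact_force: [-0.7, -0.7, 0.3]
gripper_width: 0.0874
gripper_force: 0.0
```

```bash
python3 - <<'E'
from h import *
togo([.418,.364,.36])
K,R,t=cam("wrist");print("cam",(-R.T@t).round(3))
i=cv2.cvtColor(capture("wrist"),cv2.COLOR_RGB2BGR);cv2.imwrite("pics/k.png",i)
print("mouth",proj("wrist",[.479,.2606,.165]),"floor",proj("wrist",[.479,.2606,.034]))
c=proj("wrist",[.479,.2606,.1]);u,v=c.astype(int)
b,g,rr=[i[...,q].astype(int) for q in range(3)]
m=((rr>b-5)&(rr>35)).astype(np.uint8)
for y in range(max(0,v-80),v+81,4):print("".join("#" if m[y,x] else "." for x in range(u-80,u+81,2)))
E
```

```text
tcp [0.4175 0.365  0.3583] rot [ 1.7994e+02 -4.0000e-02 -5.9270e+01] togo/0.12 [ 0.009  0.    -0.014] t 18.95
cam [0.456 0.302 0.505]
mouth [281.68093641  85.42991534] floor [281.28351586  98.30632974]
#################################################################################
#################################################################################
#################################################################################
#################################################################################
##############################............#........##############################
##########################......##################.....##########################
#######################.....########..........########....#######################
#####################....######....................######...#####################
###################....#####..........................#####...###################
##################...####............##.................#####...#################
################....####............####..................####...#############
[... 1763 characters left out ...]
......................######################
#########################................................########################
############################.........................############################
#################################...............#################################
#################################################################################
#################################################################################
#################################################################################
#################################################################################
#################################################################################
```

Two separate bulbs lie on the pot floor inside the rim. The pot is centred where it was and the gripper is open and clear of everything, so I'm handing in.

```bash
python3 -c "
from plant import job
print(job.close_job())"
```

```text
the job is handed in; nothing more can be done
None
```

Both garlic bulbs are inside the pot's belly, confirmed by a last wrist-camera look straight down, and the job is handed in at about 19 s; the pot is upright where it stood, and the arm never touched the onion or the lemon.

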